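# Turn a test tile over on its stand with a spatula

### The arm

A 6-joint arm with a two-finger parallel gripper is mounted at the origin on a cart in front of the work surface, level with it; the furniture and walls round the work are solid. World frame = base frame: x ahead of the robot, y to its left, z up, the work surface at z = 0. Lengths are in m, angles in rad, forces in N, time in s.
With the tool pointing down it reaches from about 0.275 to 0.825 m from the base axis. Payload 5.2 kg.
Tool frame: the origin (TCP) lies at the very end of the fingers, on their centre line; the grasp point (between the pads) lies 19 mm behind it; z points along the fingers, y is the direction in which the jaws open and shut (so a half turn about z gives the same grasp; the last joint's range is limited). The gripper opens to 93 mm and grips with 3 to 60 N. Pads are 15 mm wide; open, the fingers measure 128 mm over their backs; the gripper's body (75 mm by 188 mm) begins 65 mm behind the grasp point.
Start: joints at [1.015, 0.259, 1.535, -0, 1.348, -0.203], TCP at [0.19, 0.516, 0.219] pointing down, gripper open.
Joint ranges: [-3.14, 3.14], [-0.91, 2.08], [0.19, 2.58], [-1.22, 4.36], [0.22, 2.71], [-3.12, 3.12]. Speed limits (rad/s): [2.57, 2.57, 3.14, 3.14, 3.14, 3.14].

### API

Orientations are given as a rotation vector (axis times angle).
In Python, from station import get_obs, read_camera, camera_info, job_done gives the robot as it stands.
- The arm moves only by the shell command python3 -m inch 'ROWS' [FORCE]. ROWS is JSON, a list that holds one entry, the list of rows, each a list of 7 numbers: the finger opening in m, from 0 to 0.093, then the shift along the tool's x, y, z in m, then the turn, a rotation vector about the tool's x, y, z in degrees. A call has 1 to 12 rows; each row shifts and turns the commanded pose from where the row before left it, along the tool's axes as they then stand; what a row does not reach is not made up. A row lasts 1/12 s, in which the tool goes at most 41.7 mm and 7.16 degrees, less where a joint would pass 70% of its speed; a pose out of reach is approached as far as the arm can. A call with a gripper value outside its range is refused whole. The fingers move at their own pace and stop on an object; FORCE is the grip in N (left out, the last holds). Time passes only in rows, so rows that do not move let the fingers close. It gives the time, the measured TCP pose, the force and the opening at its end, in the units of the state.
- get_obs(): the state, without advancing time (a new reading comes with each control period).
- read_camera(name): name is "side" or "top" or "wrist"; returns the picture (420x560x3 uint8, red, green, blue); there is no depth.
- camera_info(name): a dict with "vertical_fov" (degrees; the focal length in pixels is half the picture's height over the tangent of half this angle, whatever the lens; pixels are square), "cx", "cy" (the principal point, pixels), "cam_to_world" (4x4, takes a point from camera to world coordinates). Camera axes: x right, y down, z forward; pixel columns grow to the right and rows downward; lengths in m; the calibration is good to about 2 mm. A picture is of the moment at which its call begins: read the wrist's pose just before it. camera_info takes no time and is no camera call; for the wrist camera it gives the pose at the moment of the call.
- job_done(): hands the job in, once; it reports no verdict.
The state is a dict: "t": time; "joint_positions": joint angles; "joint_velocities": joint speeds; "tau": joint torques, N m; "eef_pos": TCP position; "tool_rot": TCP orientation; "wrist_force": force on the tool from outside, world axes, zero at the start; "wrist_torque": the same for the moment, N m; "width": finger opening in m.
Only numpy, scipy, OpenCV 4.12 (cv2) and the standard library are available. Lean on these libraries where they do the work, as an engineer would, in place of code of your own. Each camera call takes 0.05 s, during which the arm holds its last target.

### The job

Take the spatula by its handle, lay its blade on the stand's lower deck and, keeping it lightly pressed on the deck, slide it sideways under the tile's edge until the tile is held snugly but gently against the stop bar in the step. Then roll the spatula over by half a right angle or more with the wrist so that the tile goes up and over the step and lies upside down, flat on the upper deck. Finally stand the spatula back on the bench beside the stand, on its blade and prop; do not touch the tile with the fingers, force it, or disturb the other things.

Things in the scene. Friction and masses are not known exactly. Their poses are not given: they have to be found in the camera images.
- stand: Fixed, rigid grey two-level stand, 120 mm along its x, 325 mm along its y. Origin at bench height under the step, mid-way along x; z up, x roughly away from the robot, y roughly to its left. Lower deck: y -210 to 0 mm, top at z = 15 mm. At y = 0 a square step up to the upper deck: y 0 to 115 mm, top at z = 29 mm, with a lip 10 mm high and 6 mm thick along its far edge (y 109 to 115).
- upper_deck: The upper deck block with the step (same origin and axes as the stand). A clamped, rigid aluminium stop bar, 112 mm long, level with the upper deck, 13 mm high and 1 mm clear of the lower deck, stands out of the step face by 1 to 22 mm towards -y; how far differs each time and is not measured, so it must be found by feel.
- tile_centre (a point): White ceramic tile, 60 to 130 g: slab 80 x 80 x 6 mm with a square foot 40 x 40 mm, 5 mm high, in the middle of one face. It starts foot down on the lower deck, sides within 10 degrees of the stand's axes, 5 to 55 mm short of the stop bar; a 5 mm gap runs 20 mm deep under its edges up to the foot. The point is its centre, half-way up (5.5 mm); z points away from the foot (up at the start).
- spatula_grip (a point): Middle of the straight black handle (18 mm wide along y, 20 mm high, x -60 to +28 mm) of the spatula (160 g, 205 mm long), which stands by itself on its flat blade and a 32 mm wide wire prop under the handle's end; 55 mm above the blade's underside. x along the handle towards the blade, y across, z up when standing. Two wires lead from the handle's front down to the blade.
- blade_mid (a point): Centre of the underside of the spatula's flat steel blade (90 mm along x, 50 mm along y, 2.5 mm thick), 100 mm ahead of and 55 mm below spatula_grip; same axes. Its long edges are at y = +25 and -25 mm. Standing on the bench it is at z = 0.
- spatula: The spatula as a whole: origin 55 mm below spatula_grip (on the bench when it stands); same axes.
- tile: The tile as a whole: origin at the middle of its foot's underside, z away from the foot.
- vial_a: Bystander: small capped glass vial, 23 mm wide, 56 mm high, behind the stand; origin under its middle.
- brass_weight: Bystander: small brass weight, 24 mm wide, 22 mm high, behind the stand; origin under its middle.
- dish: Bystander: clear petri dish, 66 mm wide, 13 mm high, on the bench left of the stand's near corner; origin under its middle.
There are look-alikes about, which are no part of the job. What is shaped like the tile but black or pink is not meant.

How it is judged:
On the way, in this order (a step that is already met when the one before it is completed fails the run):
1. the blade, pressed on the lower deck with more than 0.7 N, is at least about 10 mm under the tile, which still lies flat and is pushed against the step or its stop bar with more than 1.5 N (contact force between spatula and stand above 0.7 N and horizontal distance between blade_mid and tile_centre below 0.056 m and angle between tile's own z axis and vertical below 0.12 rad and contact force between tile and upper_deck above 1.5 N and y of tile_centre in the frame of stand below -0.03 m), for 0.15 s.
2. the tile is tipped up past 57 degrees by the spatula, itself rolled over by more than 34 degrees (angle between tile's own z axis and vertical above 1 rad and angle between spatula's own z axis and vertical above 0.6 rad and contact force between spatula and tile above 0.03 N), for 0.04 s.
At the end, for the whole second after the job is handed in: The tile lies foot up, flat within 6 degrees, at rest on the upper deck and its stop bar (centre from 18 mm short of to 75 mm beyond the step, within 40 mm of the stand's middle line); the spatula stands by itself on the bench on blade and prop, upright within 4.5 degrees, at rest (angle between tile's own z axis and vertical above 3.04 rad and y of tile_centre in the frame of stand between -0.018 and 0.075 m and x of tile_centre in the frame of stand between -0.04 and 0.04 m and z of tile_centre in the frame of stand below 0.039 m and contact force between tile and upper_deck above 0.1 N and linear speed of each of tile, spatula below 0.01 m/s and angle between spatula's own z axis and vertical below 0.08 rad and height (world z) of blade_mid between -0.004 and 0.004 m); the robot touches nothing.
It fails at once if a finger or the arm touches the tile (contact force between any of the fingers, the arm and tile above 0.5 N).
It fails at once if the spatula presses on the tile with more than 20 N (contact force between spatula and tile above 20 N).
It fails at once if the spatula pushes the tile with more than 10 N while it still lies flat (contact force between spatula and tile above 10 N and angle between tile's own z axis and vertical below 0.05 rad).
It fails at once if the spatula presses on the stand with more than 20 N (contact force between spatula and stand above 20 N).
It fails at once if a bystander is moved by more than 15 mm (distance of any of vial_a, brass_weight, dish from where it was at the start of the episode above 0.015 m).
It also fails if it takes over 72 s, if anything falls off the work surface, if the arm or the gripper's body presses on something with over 40 N, if the wrist force passes 120 N, or if a joint passes its speed limit or range.

## Working session

There is one attempt and no reset: what is moved stays moved. The work goes in short steps, Python scripts to look and compute and a shell command to move; the robot and the scene stay as the last step left them, time stands still between calls to the robot, and variables do not carry over. Pictures are saved under pics/ and viewed, and the job is handed in when it is done.

```bash
ls; mkdir -p pics; python3 - <<'E'
from station import *
import cv2,json
print(get_obs())
for n in ["side","top","wrist"]:
    i=camera_info(n); print(n,i)
    cv2.imwrite(f"pics/{n}0.png",read_camera(n)[:,:,::-1])
E
```

```text
pics
{'t': 0.0, 'joint_positions': array([ 1.01522009e+00,  2.59325829e-01,  1.53606755e+00,  2.29720325e-05,
        1.34798957e+00, -2.02782940e-01]), 'joint_velocities': array([ 0.00082726, -0.00163419, -0.00064666, -0.00091716,  0.00089452,
       -0.00054051]), 'tau': array([-1.51819131e-03, -4.37284970e+01, -2.84008831e+01,  7.20145041e-02,
        4.07238153e-02, -1.29855707e-04]), 'eef_pos': array([0.18970872, 0.51567523, 0.21783318]), 'tool_rot': array([-5.51184746e-01, -3.09216735e+00,  2.59884201e-03]), 'wrist_force': array([-0.1601293 ,  0.03678132, -0.42100109]), 'wrist_torque': array([-0.02991843,  0.01275827, -0.00074609]), 'width': 0.09284841631192058}
side {'vertical_fov': 46.20552327770558, 'cx': 279.43224108099275, 'cy': 207.90107316119736, 'cam_to_world': array([[ 0.99199955, -0.06968208,  0.10526775,  0.46642436],
       [-0.12499593, -0.42531421,  0.8963726 , -0.91953065],
       [-0.01768923, -0.90235926, -0.43062148,  0.54866372],
       [ 0.        ,  0.        ,  0.        ,  1.        ]])}
top {'vertical_fov': 53.24744946663539, 'cx': 281.9036915114725, 'cy': 212.2279605159065, 'cam_to_world': array([[ 3.47259238e-04, -9.92191834e-01,  1.24720665e-01,
         4.25651778e-01],
       [-9.99940977e-01,  1.00983905e-03,  1.08177165e-02,
         5.51261026e-02],
       [-1.08591978e-02, -1.24717060e-01, -9.92132921e-01,
         1.08875961e+00],
       [ 0.00000000e+00,  0.00000000e+00,  0.00000000e+00,
         1.00000000e+00]])}
wrist {'vertical_fov': 69.71060470579722, 'cx': 274.7606290422758, 'cy': 209.91088604086744, 'cam_to_world': array([[ 3.45031452e-01,  9.01136334e-01,  2.62500676e-01,
         1.16531037e-01],
       [ 9.38590888e-01, -3.31064524e-01, -9.71772957e-02,
         5.43675426e-01],
       [-6.65330633e-04,  2.79909966e-01, -9.60026025e-01,
         3.83385691e-01],
       [ 0.00000000e+00,  0.00000000e+00,  0.00000000e+00,
         1.00000000e+00]])}
```

View pics/side0.png

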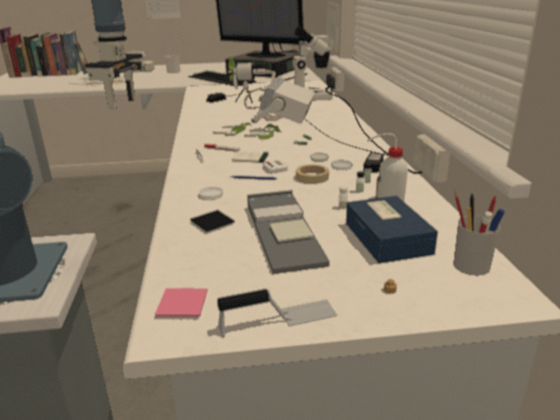

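View pics/top0.png

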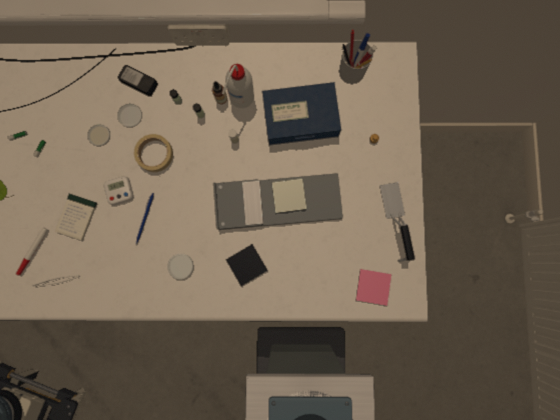

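View pics/wrist0.png

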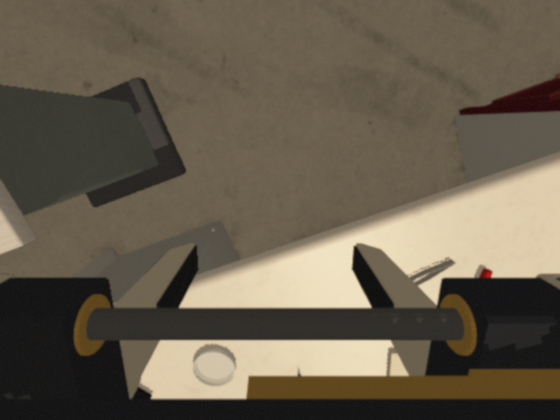

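```bash
cat > h.py <<'E'
import numpy as np,cv2
from station import *
from scipy.spatial.transform import Rotation as R
def K(n):
    i=camera_info(n); f=210/np.tan(np.radians(i['vertical_fov'])/2); return f,i['cx'],i['cy'],i['cam_to_world']
def ray(n,u,v,z):
    f,cx,cy,T=K(n); d=T[:3,:3]@np.array([(u-cx)/f,(v-cy)/f,1]); o=T[:3,3]; return o+d*(z-o[2])/d[2]
def proj(n,p):
    f,cx,cy,T=K(n); q=T[:3,:3].T@(np.array(p)-T[:3,3]); return np.array([cx+f*q[0]/q[2],cy+f*q[1]/q[2]])
def crop(img,x0,y0,x1,y1,s,name):
    cv2.imwrite('pics/'+name,cv2.resize(img[y0:y1,x0:x1],None,fx=s,fy=s,interpolation=cv2.INTER_CUBIC))
E
python3 - <<'E'
from h import *
a=cv2.imread('pics/top0.png'); crop(a,200,160,350,245,5,'t1.png'); crop(a,350,170,430,310,4,'t2.png')
b=cv2.imread('pics/side0.png'); crop(b,190,180,350,340,4,'s1.png')
E
```

```text
(no output)
```

View pics/t1.png

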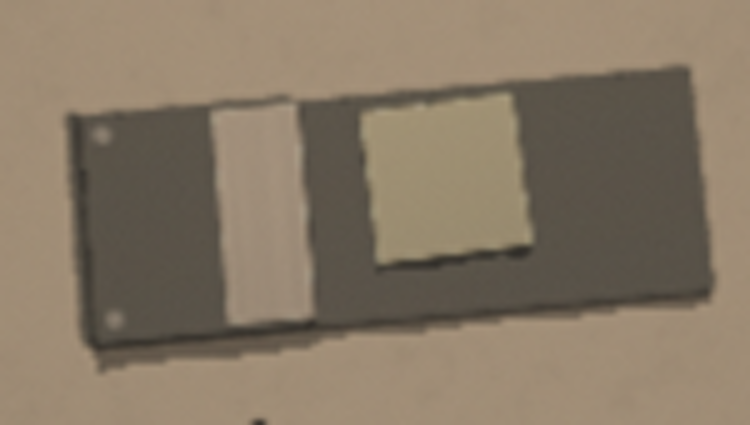

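View pics/t2.png

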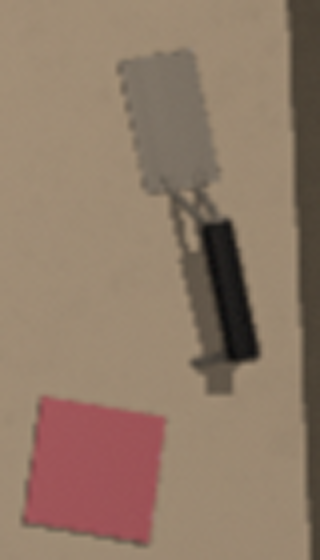

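View pics/s1.png

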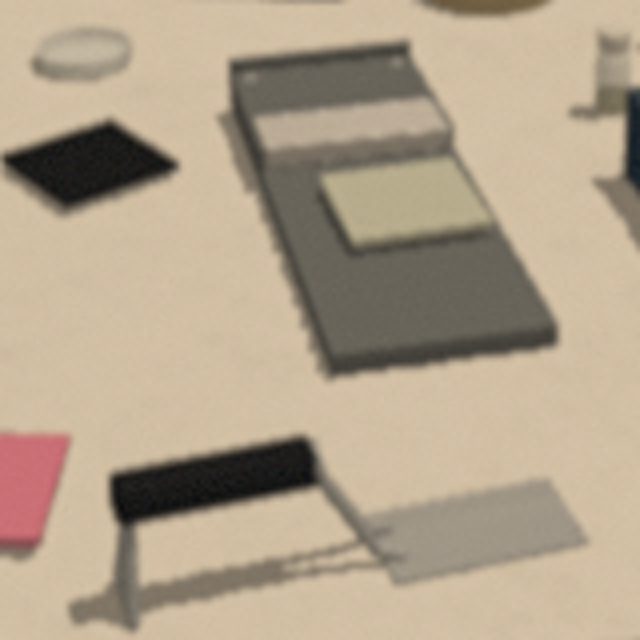

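```bash
cat > m.py <<'E'
from h import *
def top(c,z,s=5,o=(200,160)): return ray('top',c[0]/s+o[0],c[1]/s+o[1],z)
A=top((688,68),.015);B=top((712,292),.015);C=top((68,116),.039);D=top((95,345),.039)
print('stand corners',A,B,C,D, np.linalg.norm(A-B),np.linalg.norm(C-D))
mr=(A+B)/2; ml=(C+D)/2; print(mr,ml)
d=ml-mr; print('len',np.linalg.norm(d[:2]),'yaw',np.degrees(np.arctan2(-d[0],d[1])))
y=d[:2]/np.linalg.norm(d[:2]); x=np.array([y[1],-y[0]])
mid=(mr+ml)[:2]/2; O=mid+y*(0.210-0.1625); print('origin',O,'x',x,'y',y)
def S(p): q=np.array(p)[:2]-O; return np.round([q@x*1e3,q@y*1e3],1)
for c in [(297,102),(314,318),(211,108),(227,325)]: print('bar',S(top(c,.029)))
T=[top(c,.026) for c in [(361,111),(513,94),(533,243),(378,265)]]
for t in T: print('tile',S(t))
print('tile c',S(sum(T)/4), sum(T)/4)
# side check
for c,z in [((335,375),0),((555,335),.015),((232,65),.039),((408,45),.039)]:
    print('side',S(ray('side',c[0]/4+190,c[1]/4+180,z)))
for c in [(320,175),(440,158),(492,220),(358,248)]: print('tile side',S(ray('side',c[0]/4+190,c[1]/4+180,.026)))
for c in [(118,62),(190,50),(218,178),(145,192)]: print('blade',top(c,.0025,4,(350,170)))
for c in [(203,224),(230,219),(258,355),(228,361)]: print('handle',top(c,.065,4,(350,170)))
for c in [(375,515),(547,480),(588,542),(400,585)]: print('blade side',ray('side',c[0]/4+190,c[1]/4+180,.0025))
for c in [(112,478),(308,438)]: print('handle top left edge, side',ray('side',c[0]/4+190,c[1]/4+180,.065))
E
python3 m.py
```

```text
stand corners [ 0.66209414 -0.07850111  0.015     ] [ 0.54445954 -0.0889351   0.015     ] [0.63247075 0.24095277 0.039     ] [0.51522754 0.22490596 0.039     ] 0.1180964241799771 0.11833626851148872
[ 0.60327684 -0.08371811  0.015     ] [0.57384915 0.23292936 0.039     ]
len 0.31801196421106337 yaw 5.309543572022016
origin [0.58416751 0.12190182] x [0.9957093  0.09253644] y [-0.09253644  0.9957093 ]
bar [57.4 -2.5]
bar [-54.8  -1.6]
bar [58.5 41.9]
bar [-54.2  42.8]
tile [ 50.2 -34.9]
tile [  51.7 -113.9]
tile [ -26.5 -116.4]
tile [-30.4 -36.4]
tile c [ 11.2 -75.4] [0.60234308 0.04786738 0.026     ]
side [ -52.4 -200.3]
side [  59.1 -213.9]
side [-53.8 105.9]
side [ 61.7 108.1]
tile side [-25.2 -32.1]
tile side [ 47.3 -28.5]
tile side [  56.  -108.7]
tile side [ -22.4 -121.1]
blade [ 0.63273502 -0.18949319  0.0025    ]
blade [ 0.64066652 -0.23692668  0.0025    ]
blade [ 0.55591862 -0.25221862  0.0025    ]
blade [ 0.54679216 -0.20455177  0.0025    ]
handle [ 0.52010859 -0.22437249  0.065     ]
handle [ 0.5231665  -0.24093977  0.065     ]
handle [ 0.44050705 -0.25478034  0.065     ]
handle [ 0.43689485 -0.23654768  0.065     ]
blade side [ 0.5548674  -0.20258409  0.0025    ]
blade side [ 0.63685129 -0.18834936  0.0025    ]
blade side [ 0.64507107 -0.23562387  0.0025    ]
blade side [ 0.55898635 -0.25240972  0.0025    ]
handle top left edge, side [ 0.44088092 -0.2440362   0.065     ]
handle top left edge, side [ 0.52370864 -0.22790194  0.065     ]
```

```bash
cat >> h.py <<'E'
def want(p=None,yaw=None):
    """desired: tool-down pose, spatula-x yaw(deg). print tool-frame turn then shift (in turned frame)"""
    o=get_obs(); P=o['eef_pos']; Rc=R.from_rotvec(o['tool_rot']).as_matrix()
    Rt=Rc
    if yaw is not None:
        a=np.radians(yaw); X=-np.array([np.cos(a),np.sin(a),0]);Y=np.array([-np.sin(a),np.cos(a),0]);Z=np.array([0,0,-1.])
        Rt=np.stack([X,Y,Z],1)
    rv=np.degrees(R.from_matrix(Rc.T@Rt).as_rotvec())
    print('turn',rv.round(2))
    if p is not None: print('shift before turn',(Rc.T@(np.array(p)-P)*1e3).round(1),'after turn',(Rt.T@(np.array(p)-P)*1e3).round(1))
def st():
    o=get_obs(); print('t',round(o['t'],2),'p',o['eef_pos'].round(4),'F',o['wrist_force'].round(2),'M',o['wrist_torque'].round(3),'w',round(o['width'],4),'j',o['joint_positions'].round(2))
E
python3 - <<'E'
from h import *
st(); want((.496,-.238,.13),10.1)
print('dish',ray('top',181,267,0.01),'black',ray('top',246,265,0.01),'brass?',ray('top',374,138,.01),'vial',ray('top',235,135,.03))
E
```

```text
t 0.15 p [0.1898 0.5158 0.218 ] F [-0.94  0.59  0.29] M [ 0.039  0.005 -0.028] w 0.093 j [ 1.02  0.26  1.54 -0.    1.35 -0.2 ]
turn [-7.000e-02 -3.000e-02 -3.031e+01]
shift before turn [-547.8 -601.5   88.7] after turn [-169.3 -795.8   88. ]
dish [0.42019723 0.32518276 0.01      ] black [0.42533567 0.15866579 0.01      ] brass? [ 0.75912274 -0.17693598  0.01      ] vial [0.76210656 0.18921652 0.03      ]
```

```bash
python3 -m inch '[[[0.06,0,0,0,0,0,-6.06],[0.06,0,0,0,0,0,-6.06],[0.06,0,0,0,0,0,-6.06],[0.06,0,0,0,0,0,-6.06],[0.06,0,0,0,0,0,-6.06],[0.06,-0.008,-0.039,0.004,0,0,0],[0.06,-0.008,-0.039,0.004,0,0,0],[0.06,-0.008,-0.039,0.004,0,0,0],[0.06,-0.008,-0.039,0.004,0,0,0],[0.06,-0.008,-0.039,0.004,0,0,0],[0.06,-0.008,-0.039,0.004,0,0,0],[0.06,-0.008,-0.039,0.004,0,0,0]]]'
python3 -m inch '[[[0.06,-0.008,-0.039,0.004,0,0,0],[0.06,-0.008,-0.039,0.004,0,0,0],[0.06,-0.008,-0.039,0.004,0,0,0],[0.06,-0.008,-0.039,0.004,0,0,0],[0.06,-0.008,-0.039,0.004,0,0,0],[0.06,-0.008,-0.039,0.004,0,0,0],[0.06,-0.008,-0.039,0.004,0,0,0],[0.06,-0.008,-0.039,0.004,0,0,0],[0.06,-0.008,-0.039,0.004,0,0,0],[0.06,-0.008,-0.039,0.004,0,0,0]]]'
python3 -c "
from h import *
st(); want((.496,-.238,.13),10.1)"
```

```text
t: 1.15
eef_pos: [0.2929, 0.2555, 0.1904]
tool_rot: [-0.277, 3.129, 0.0]
wrist_force: [0.7, -0.3, 0.4]
width: 0.0599
t: 1.98
eef_pos: [0.4401, -0.1149, 0.1503]
tool_rot: [0.275, -3.129, -0.0]
wrist_force: [0.8, 0.4, 0.3]
width: 0.0599
t 1.98 p [ 0.4401 -0.1149  0.1503] F [0.82 0.36 0.3 ] M [0.12  0.012 0.042] w 0.0599 j [-0.5   0.15  1.85  0.    1.14 -2.25]
turn [ 0.01 -0.   -0.05]
shift before turn [ -33.5 -131.    20.3] after turn [ -33.4 -131.    20.3]
```

```bash
python3 -m inch '[[[0.06,-0.008,-0.033,0.005,0,0,0],[0.06,-0.008,-0.033,0.005,0,0,0],[0.06,-0.008,-0.033,0.005,0,0,0],[0.06,-0.009,-0.032,0.005,0,0,0],[0.06,0,0,0,0,0,0]]]'
python3 - <<'E'
from h import *
st(); want((.496,-.238,.10),10.1)
cv2.imwrite('pics/w1.png',read_camera('wrist')[:,:,::-1])
o=get_obs()
for p in [(.496,-.238,.065),(.4956-.06*.984,-.2384-.06*.176,.065),(.4956+.028*.984,-.2384+.028*.176,.065)]: print(proj('wrist',p))
E
```

```text
t: 2.4
eef_pos: [0.4972, -0.2415, 0.1293]
tool_rot: [-0.271, 3.129, -0.004]
wrist_force: [1.6, -0.5, 0.1]
width: 0.0602
t 2.4 p [ 0.4972 -0.2415  0.1293] F [ 1.64 -0.52  0.06] M [-0.006 -0.01   0.036] w 0.0602 j [-0.65  0.34  1.66 -0.    1.15 -2.4 ]
turn [-0.13  0.03 -0.2 ]
shift before turn [ 0.6  3.8 29.3] after turn [ 0.6  3.7 29.3]
[274.1220096  223.16721269]
[273.36602418 146.63252732]
[273.86552359 254.59442023]
```

View pics/w1.png

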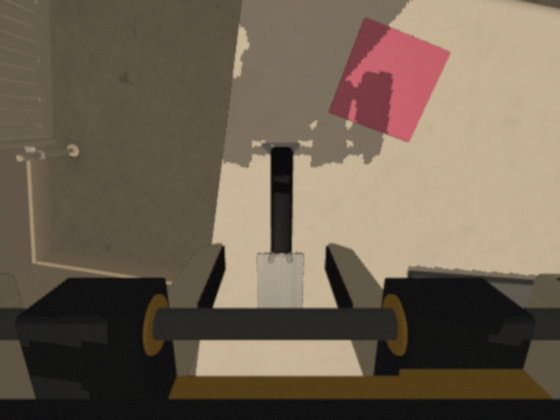

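```bash
python3 -m inch '[[[0.06,0,0,0,0,0,0],[0.06,0,0,0,0,0,0]]]'
python3 - <<'E'
from h import *
st(); 
for p in [(.496,-.238,.065),(.4956-.06*.984,-.2384-.06*.176,.065),(.4956+.028*.984,-.2384+.028*.176,.065)]: print(proj('wrist',p))
im=read_camera('wrist')[:,:,::-1]
m=(im.max(2)<45).astype(np.uint8); m[:, :240]=0;m[:,320:]=0;m[:140]=0;m[262:]=0
n,l,s,c=cv2.connectedComponentsWithStats(m); print(s[1:],c[1:])
for r in (160,180,200,220,235,245): 
  w=np.where(m[r])[0]; print(r,w.min(),w.max())
E
```

```text
t: 2.62
eef_pos: [0.4948, -0.2348, 0.1305]
tool_rot: [0.277, -3.128, -0.002]
wrist_force: [0.0, 0.2, -0.3]
width: 0.0599
t 2.62 p [ 0.4948 -0.2348  0.1305] F [ 0.03  0.18 -0.25] M [ 0.104  0.024 -0.053] w 0.0599 j [-0.65  0.33  1.66  0.    1.15 -2.39]
[269.20325488 223.25799901]
[268.35480602 147.0988753 ]
[268.98735841 254.54486023]
[[ 262  149   21  105 2041]] [[272.25673689 199.48309652]]
160 262 282
180 263 282
200 263 281
220 263 281
235 263 281
245 264 281
```

```bash
python3 -m inch '[[[0.06,-0.001,-0.001,0.02,0,0,0],[0.06,0,0,0.025,0,0,0],[0.06,0,0,0.025,0,0,0],[0.06,0,0,0.015,0,0,0],[0.06,0,0,0.009,0,0,0],[0.06,0,0,0,0,0,0],[0.06,0,0,0,0,0,0]]]'
python3 -c "
from h import *
st(); want((.496,-.2355,.036),10.1)"
```

```text
t: 3.25
eef_pos: [0.4967, -0.2362, 0.0372]
tool_rot: [-0.278, 3.129, -0.0]
wrist_force: [0.3, -0.1, 0.2]
width: 0.06
t 3.25 p [ 0.4967 -0.2362  0.0372] F [ 0.32 -0.11  0.24] M [ 0.    -0.023  0.006] w 0.06 j [-0.65  0.45  1.76  0.    0.94 -2.39]
turn [-0.01  0.01  0.04]
shift before turn [0.6 0.8 1.2] after turn [0.6 0.8 1.2]
```

Close gently, then firm.

```bash
python3 -m inch '[[[0.03,0,0.0005,0.001,0,0,0],[0.014,0,0,0,0,0,0],[0.014,0,0,0,0,0,0],[0.014,0,0,0,0,0,0],[0.014,0,0,0,0,0,0],[0.014,0,0,0,0,0,0],[0.014,0,0,0,0,0,0],[0.014,0,0,0,0,0,0]]]' 10
python3 -m inch '[[[0.01,0,0,0,0,0,0],[0.01,0,0,0,0,0,0],[0.01,0,0,0,0,0,0]]]' 55
python3 -c "
from h import *
st()
crop(read_camera('side')[:,:,::-1],180,200,380,350,4,'s2.png')"
```

```text
t: 3.92
eef_pos: [0.4965, -0.2364, 0.0358]
tool_rot: [-0.276, 3.129, -0.0]
wrist_force: [-0.6, -0.9, -0.1]
width: 0.0178
t: 4.17
eef_pos: [0.4965, -0.2364, 0.0357]
tool_rot: [0.276, -3.129, 0.0]
wrist_force: [0.1, -0.1, 0.9]
width: 0.0176
t 4.17 p [ 0.4965 -0.2364  0.0357] F [ 0.06 -0.07  0.93] M [ 0.073  0.135 -0.013] w 0.0176 j [-0.65  0.45  1.76 -0.    0.94 -2.39]
```

View pics/s2.png

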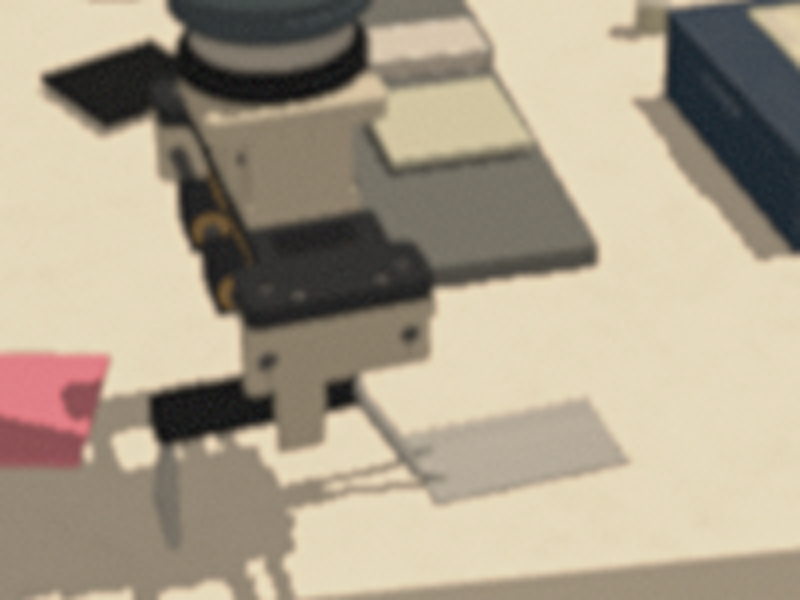

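```bash
cat >> h.py <<'E'
O=np.array([0.58416751,0.12190182]); sx=np.array([0.9957093,0.09253644]); sy=np.array([-0.09253644,0.9957093])
def tcp_for(bx,by,yaw,zb):
    a=np.radians(yaw); b=O+sx*bx/1e3+sy*by/1e3; g=b-.1*np.array([np.cos(a),np.sin(a)]); return np.array([g[0],g[1],zb+.0357])
def blade():
    o=get_obs(); Rc=R.from_rotvec(o['tool_rot']).as_matrix(); p=o['eef_pos']+Rc@np.array([-.1,0,.0357]); q=p[:2]-O
    print('blade stand mm',(q@sx*1e3).round(1),(q@sy*1e3).round(1),'z',(p[2]*1e3).round(1),'roll/pitch mm/m', (Rc[2]*1e3).round(1), 'yaw',np.degrees(np.arctan2(-Rc[1,0],-Rc[0,0])).round(2))
    return p
E
python3 -c "
from h import *
st(); blade(); want(tcp_for(11,-155,5.8,.05),5.8)"
```

```text
t 4.22 p [ 0.4966 -0.2364  0.0358] F [-0.09 -0.98  2.57] M [ 0.027  0.041 -0.073] w 0.0173 j [-0.65  0.45  1.76 -0.    0.94 -2.39]
blade stand mm -20.7 -340.3 z 0.1 roll/pitch mm/m [-1.e-01 -1.e-01 -1.e+03] yaw 10.09
turn [-0.01  0.    4.29]
shift before turn [-47.3 189.5 -50. ] after turn [-33.  192.5 -49.9]
```

```bash
python3 -m inch '[[[0.01,0,0,-0.01,0,0,0],[0.01,0,0,-0.02,0,0,0],[0.01,0,0,-0.02,0,0,1.3],[0.01,0,0.01,0,0,0,3],[0.01,-0.005,0.03,0,0,0,0],[0.01,-0.006,0.035,0,0,0,0],[0.01,-0.006,0.035,0,0,0,0],[0.01,-0.006,0.035,0,0,0,0],[0.01,-0.005,0.025,0,0,0,0],[0.01,-0.004,0.016,0,0,0,0],[0.01,-0.001,0.006,0,0,0,0],[0.01,0,0,0,0,0,0]]]'
python3 -m inch '[[[0.01,0,0,0,0,0,0],[0.01,0,0,0,0,0,0]]]'
python3 -c "
from h import *
st(); blade(); want(tcp_for(11,-155,5.8,.02),5.8)
crop(read_camera('top')[:,:,::-1],200,140,400,290,4,'t3.png')
cv2.imwrite('pics/s3.png',cv2.resize(read_camera('side')[150:330,160:400,::-1],None,fx=3.3,fy=3.3))
"
```

```text
t: 5.22
eef_pos: [0.5094, -0.0407, 0.0859]
tool_rot: [0.162, -3.137, -0.0]
wrist_force: [-0.6, 0.1, -1.2]
width: 0.0176
t: 5.38
eef_pos: [0.5096, -0.0431, 0.0858]
tool_rot: [-0.157, 3.138, -0.001]
wrist_force: [-0.2, -0.2, -1.5]
width: 0.0176
t 5.38 p [ 0.5096 -0.0431  0.0858] F [-0.15 -0.17 -1.47] M [-0.005  0.003 -0.038] w 0.0176 j [-0.3   0.32  1.8  -0.    1.01 -1.97]
blade stand mm 10.5 -156.7 z 50.1 roll/pitch mm/m [-1.e-01 -5.e-01 -1.e+03] yaw 5.74
turn [-0.03  0.   -0.06]
shift before turn [-0.5  1.6 30.1] after turn [-0.5  1.6 30.1]
```

View pics/t3.png

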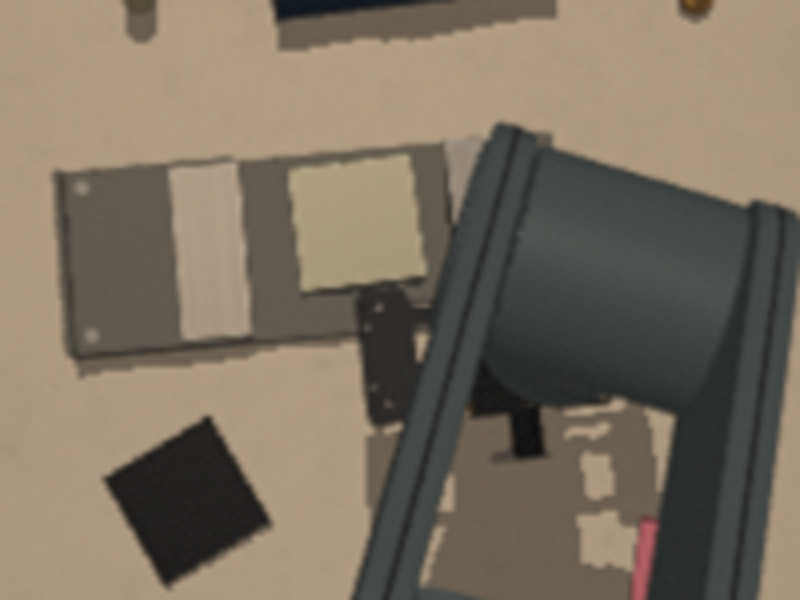

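View pics/s3.png

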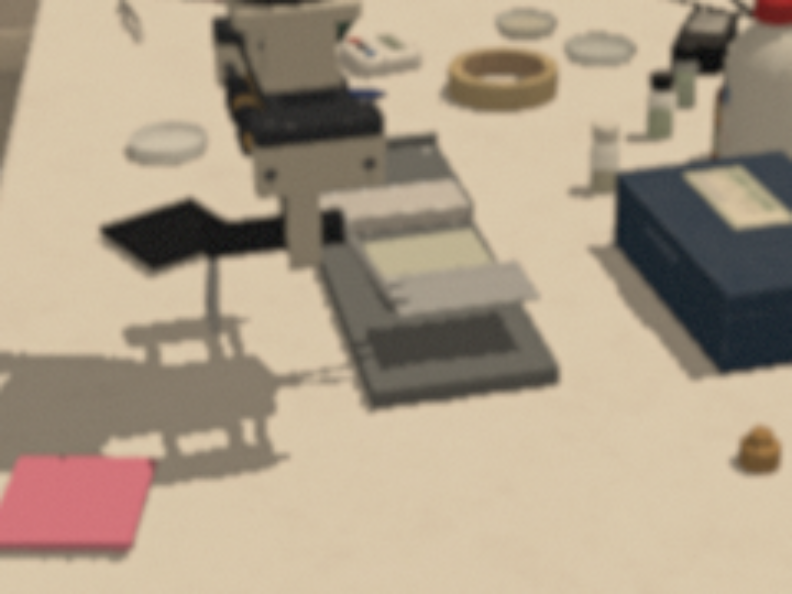

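```bash
python3 -m inch '[[[0.01,0,0,0.01,0,0,0],[0.01,0,0,0.012,0,0,0],[0.01,0,0,0.008,0,0,0],[0.01,0,0,0.002,0,0,0],[0.01,0,0,0,0,0,0],[0.01,0,0,0,0,0,0]]]'
python3 -c "
from h import *
st(); blade()"
python3 -m inch '[[[0.01,0,0,0.001,0,0,0],[0.01,0,0,0.001,0,0,0],[0.01,0,0,0,0,0,0]]]'
python3 -c "
from h import *
st(); blade()"
```

```text
t: 5.98
eef_pos: [0.5095, -0.0422, 0.0535]
tool_rot: [0.158, -3.137, -0.0]
wrist_force: [0.9, -0.3, -1.2]
width: 0.0176
t 5.98 p [ 0.5095 -0.0422  0.0535] F [ 0.88 -0.3  -1.25] M [ 0.025  0.047 -0.028] w 0.0176 j [-0.3   0.37  1.84 -0.    0.94 -1.97]
blade stand mm 10.4 -155.7 z 17.8 roll/pitch mm/m [ 4.e-01  1.e-01 -1.e+03] yaw 5.77
t: 6.23
eef_pos: [0.5097, -0.0421, 0.0519]
tool_rot: [-0.159, 3.137, -0.0]
wrist_force: [-0.6, -0.4, -1.0]
width: 0.0172
t 6.23 p [ 0.5097 -0.0421  0.0519] F [-0.56 -0.36 -0.98] M [ 0.079  0.003 -0.034] w 0.0172 j [-0.3   0.37  1.84 -0.    0.93 -1.97]
blade stand mm 10.7 -155.5 z 16.2 roll/pitch mm/m [-5.e-01 -2.e-01 -1.e+03] yaw 5.79
```

```bash
for i in 1 2 3 4; do python3 -m inch '[[[0.01,0,0,0.0005,0,0,0],[0.01,0,0,0,0,0,0]]]' >/dev/null
python3 -c "
from h import *
st(); blade()"; done
```

```text
t 6.4 p [ 0.5095 -0.042   0.0513] F [-0.05 -0.33 -1.54] M [-0.     0.004  0.005] w 0.0178 j [-0.3   0.37  1.84  0.    0.93 -1.97]
blade stand mm 10.5 -155.4 z 15.6 roll/pitch mm/m [-2.e-01 -1.e-01 -1.e+03] yaw 5.79
t 6.57 p [ 0.5096 -0.042   0.0507] F [ 0.03 -0.61 -1.16] M [ 0.056 -0.025 -0.013] w 0.0174 j [-0.3   0.37  1.84 -0.    0.93 -1.97]
blade stand mm 10.6 -155.5 z 15.1 roll/pitch mm/m [-3.e-01 -1.e-01 -1.e+03] yaw 5.79
t 6.73 p [ 0.5096 -0.0421  0.0505] F [-1.21  0.23  3.54] M [0.117 0.115 0.023] w 0.0176 j [-0.3   0.37  1.84 -0.    0.93 -1.97]
blade stand mm 10.6 -155.6 z 14.8 roll/pitch mm/m [-4.e-01 -2.e-01 -1.e+03] yaw 5.79
t 6.9 p [ 0.5095 -0.0421  0.0503] F [-2.63 -0.25  6.42] M [0.148 0.287 0.014] w 0.0176 j [-0.3   0.37  1.84 -0.    0.93 -1.97]
blade stand mm 10.5 -155.6 z 14.6 roll/pitch mm/m [-3.e-01 -3.e-01 -1.e+03] yaw 5.79
```

```bash
python3 -m inch '[[[0.01,0,0,-0.0004,0,0,0],[0.01,0,0.002,0,0,0,0],[0.01,0,0.003,0,0,0,0],[0.01,0,0.003,0,0,0,0],[0.01,0,0.002,0,0,0,0],[0.01,0,0,0,0,0,0]]]' >/dev/null
python3 -c "
from h import *
st(); blade()"
python3 -m inch '[[[0.01,0,0.002,0,0,0,0],[0.01,0,0.003,0,0,0,0],[0.01,0,0.003,0,0,0,0],[0.01,0,0.002,0,0,0,0],[0.01,0,0,0,0,0,0]]]' >/dev/null
python3 -c "
from h import *
st(); blade()
cv2.imwrite('pics/s4.png',cv2.resize(read_camera('side')[180:320,220:400,::-1],None,fx=4.3,fy=4.3))
"
```

```text
t 7.4 p [ 0.509  -0.0318  0.0503] F [ 1.12 -0.78  2.68] M [-0.097 -0.395 -0.134] w 0.0176 j [-0.28  0.37  1.84  0.    0.93 -1.95]
blade stand mm 11.0 -145.2 z 14.7 roll/pitch mm/m [-1.2e+00 -3.0e-01 -1.0e+03] yaw 5.8
t 7.82 p [ 0.5076 -0.0217  0.0502] F [ 1.33 -1.58  3.76] M [-0.179 -0.436 -0.078] w 0.0174 j [-0.26  0.37  1.85  0.    0.93 -1.93]
blade stand mm 10.5 -135.0 z 14.5 roll/pitch mm/m [-5.e-01 -0.e+00 -1.e+03] yaw 5.81
```

View pics/s4.png

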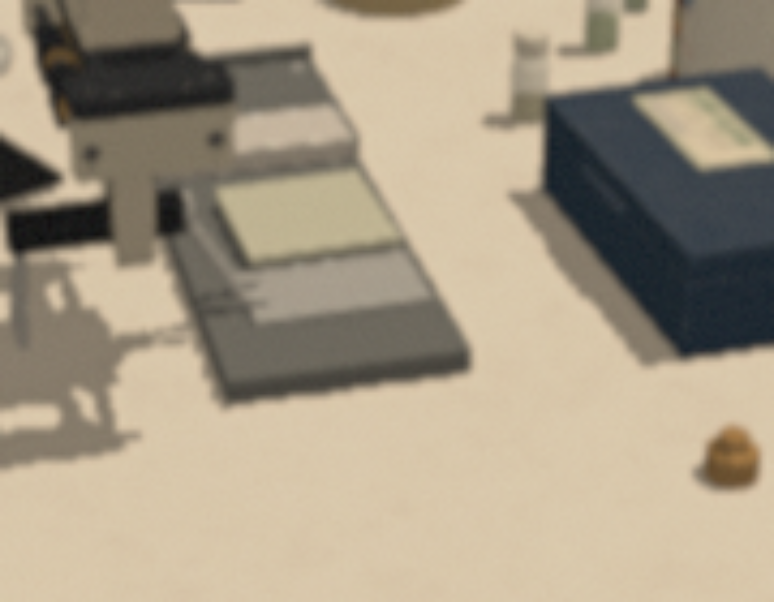

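```bash
for i in 1 2 3; do python3 -m inch '[[[0.01,0,0.002,-0.00005,0,0,0],[0.01,0,0.003,0,0,0,0],[0.01,0,0.003,0,0,0,0],[0.01,0,0.002,0,0,0,0],[0.01,0,0,0,0,0,0]]]' >/dev/null
python3 -c "
from h import *
st(); blade()"; done
python3 -c "
from h import *
cv2.imwrite('pics/s5.png',cv2.resize(read_camera('side')[180:320,220:400,::-1],None,fx=4.3,fy=4.3))
"
```

```text
t 8.28 p [ 0.5065 -0.0117  0.0502] F [-0.17 -2.86  4.93] M [-0.246 -0.417 -0.151] w 0.0174 j [-0.24  0.36  1.85  0.    0.93 -1.92]
blade stand mm 10.3 -125.0 z 14.5 roll/pitch mm/m [-2.e-01  1.e-01 -1.e+03] yaw 5.81
t 8.7 p [ 0.5054 -0.0017  0.0502] F [ 1.1  -1.54  4.9 ] M [-0.374 -0.447 -0.132] w 0.0177 j [-0.22  0.36  1.85  0.    0.92 -1.9 ]
blade stand mm 10.1 -114.9 z 14.5 roll/pitch mm/m [-0.e+00  2.e-01 -1.e+03] yaw 5.81
t 9.12 p [0.5044 0.0083 0.0502] F [ 0.63 -1.68  4.34] M [-0.258 -0.405 -0.128] w 0.0179 j [-0.21  0.36  1.86  0.    0.92 -1.88]
blade stand mm 10.0 -104.9 z 14.5 roll/pitch mm/m [-0.e+00  3.e-01 -1.e+03] yaw 5.8
```

View pics/s5.png

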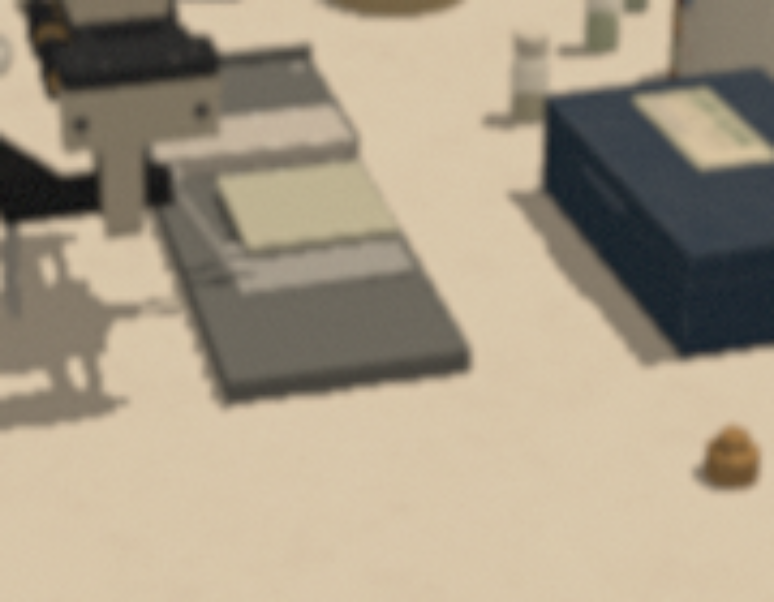

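```bash
python3 -m inch '[[[0.01,0,0.002,-0.0001,0,0,0],[0.01,0,0.002,-0.0001,0,0,0],[0.01,0,0.002,0,0,0,0],[0.01,0,0.002,0,0,0,0],[0.01,0,0.001,0,0,0,0],[0.01,0,0,0,0,0,0]]]' >/dev/null
python3 -c "
from h import *
st(); blade()
a=read_camera('top')[:,:,::-1]
crop(a,200,160,350,245,5,'t4.png')"
```

```text
t 9.67 p [0.5033 0.017  0.0503] F [-0.34 -2.19  2.91] M [-0.298 -0.353 -0.167] w 0.0177 j [-0.19  0.36  1.86  0.    0.92 -1.86]
blade stand mm 9.8 -96.1 z 14.6 roll/pitch mm/m [ 3.e-01  3.e-01 -1.e+03] yaw 5.8
```

View pics/t4.png

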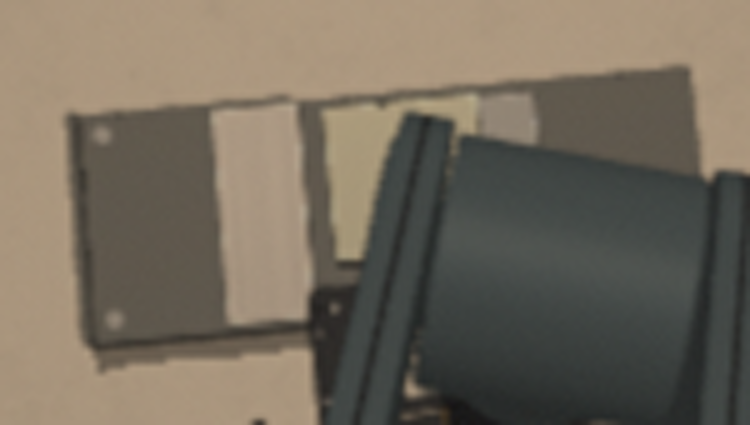

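```bash
python3 -m inch '[[[0.01,0,0.002,0,0,0,0],[0.01,0,0.002,0,0,0,0],[0.01,0,0.001,0,0,0,0],[0.01,0,0.001,0,0,0,0],[0.01,0,0,0,0,0,0]]]' >/dev/null
python3 -c "
from h import *
st(); blade()"
for i in 1 2 3; do python3 -m inch '[[[0.01,0,0.0005,0,0,0,0],[0.01,0,0,0,0,0,0]]]' >/dev/null
python3 -c "
from h import *
st(); blade()"; done
```

```text
t 10.13 p [0.5028 0.0229 0.0503] F [-0.52 -2.38  3.55] M [-0.298 -0.301 -0.107] w 0.0177 j [-0.18  0.36  1.86  0.    0.92 -1.85]
blade stand mm 9.8 -90.2 z 14.6 roll/pitch mm/m [ 2.e-01  2.e-01 -1.e+03] yaw 5.8
t 10.3 p [0.5028 0.0232 0.0503] F [ 0.47 -3.3   2.75] M [-0.358 -0.286 -0.186] w 0.0175 j [-0.18  0.36  1.86  0.    0.92 -1.85]
blade stand mm 9.8 -89.9 z 14.6 roll/pitch mm/m [ 2.e-01  1.e-01 -1.e+03] yaw 5.79
t 10.47 p [0.5028 0.0237 0.0504] F [-0.04 -2.35  3.34] M [-0.388 -0.257 -0.193] w 0.0176 j [-0.17  0.36  1.86  0.    0.92 -1.85]
blade stand mm 9.8 -89.5 z 14.6 roll/pitch mm/m [ 2.e-01  1.e-01 -1.e+03] yaw 5.78
t 10.63 p [0.5028 0.0242 0.0504] F [ 0.82 -2.55  3.31] M [-0.398 -0.248 -0.188] w 0.0176 j [-0.17  0.36  1.86  0.    0.92 -1.85]
blade stand mm 9.9 -89.0 z 14.7 roll/pitch mm/m [ 1.e-01  1.e-01 -1.e+03] yaw 5.78
```

```bash
for i in 1 2 3 4 5 6; do python3 -m inch '[[[0.01,0,0.0005,0,0,0,0],[0.01,0,0,0,0,0,0]]]' >/dev/null
python3 -c "
from h import *
st(); blade()"; done
```

```text
t 10.8 p [0.5027 0.0247 0.0504] F [ 0.77 -2.22  1.99] M [-0.367 -0.273 -0.172] w 0.0175 j [-0.17  0.36  1.86  0.    0.92 -1.84]
blade stand mm 9.9 -88.4 z 14.7 roll/pitch mm/m [ 0.e+00  1.e-01 -1.e+03] yaw 5.79
t 10.97 p [0.5027 0.0252 0.0504] F [ 0.65 -2.71  3.07] M [-0.453 -0.289 -0.209] w 0.0178 j [-0.17  0.36  1.86  0.    0.92 -1.84]
blade stand mm 9.9 -87.9 z 14.7 roll/pitch mm/m [ 0.e+00  1.e-01 -1.e+03] yaw 5.78
t 11.13 p [0.5026 0.0257 0.0504] F [ 0.78 -2.58  3.16] M [-0.394 -0.296 -0.179] w 0.0173 j [-0.17  0.36  1.86  0.    0.92 -1.84]
blade stand mm 9.9 -87.4 z 14.7 roll/pitch mm/m [ 0.e+00  1.e-01 -1.e+03] yaw 5.79
t 11.3 p [0.5025 0.0262 0.0504] F [ 0.22 -1.82  2.61] M [-0.323 -0.308 -0.195] w 0.0177 j [-0.17  0.36  1.86  0.    0.92 -1.84]
blade stand mm 9.9 -86.9 z 14.7 roll/pitch mm/m [ 0.e+00  1.e-01 -1.e+03] yaw 5.79
t 11.47 p [0.5025 0.0267 0.0504] F [ 0.59 -1.45  2.75] M [-0.373 -0.289 -0.127] w 0.0177 j [-0.17  0.36  1.86  0.    0.92 -1.84]
blade stand mm 9.9 -86.4 z 14.7 roll/pitch mm/m [ 0.e+00  1.e-01 -1.e+03] yaw 5.79
t 11.63 p [0.5025 0.0272 0.0504] F [ 0.06 -2.34  2.26] M [-0.35  -0.251 -0.194] w 0.018 j [-0.17  0.36  1.86  0.    0.92 -1.84]
blade stand mm 9.9 -85.9 z 14.7 roll/pitch mm/m [    0.     0. -1000.] yaw 5.78
```

```bash
for i in 1 2 3 4 5 6; do python3 -m inch '[[[0.01,0,0.0005,0,0,0,0],[0.01,0,0,0,0,0,0]]]' >/dev/null
python3 -c "
from h import *
st(); blade()"; done
python3 -c "
from h import *
a=read_camera('top')[:,:,::-1]
crop(a,200,160,350,245,5,'t5.png')"
```

```text
t 11.8 p [0.5024 0.0277 0.0504] F [ 0.74 -1.5   1.96] M [-0.367 -0.268 -0.14 ] w 0.0178 j [-0.17  0.36  1.86  0.    0.92 -1.84]
blade stand mm 9.9 -85.4 z 14.7 roll/pitch mm/m [   -0.     0. -1000.] yaw 5.79
t 11.97 p [0.5024 0.0282 0.0504] F [ 0.33 -1.88  1.49] M [-0.325 -0.28  -0.117] w 0.0178 j [-0.17  0.36  1.86  0.    0.92 -1.84]
blade stand mm 9.9 -84.9 z 14.7 roll/pitch mm/m [ 0.e+00  1.e-01 -1.e+03] yaw 5.79
t 12.13 p [0.5023 0.0287 0.0504] F [-0.05 -2.47  2.64] M [-0.341 -0.303 -0.213] w 0.0177 j [-0.17  0.36  1.86  0.    0.92 -1.84]
blade stand mm 9.9 -84.4 z 14.7 roll/pitch mm/m [ 0.e+00  1.e-01 -1.e+03] yaw 5.79
t 12.3 p [0.5023 0.0292 0.0504] F [ 1.38 -2.73  2.69] M [-0.27  -0.295 -0.147] w 0.0177 j [-0.16  0.36  1.86  0.    0.92 -1.84]
blade stand mm 9.9 -83.9 z 14.7 roll/pitch mm/m [    0.     0. -1000.] yaw 5.79
t 12.47 p [0.5022 0.0296 0.0504] F [-0.85 -3.26  2.43] M [-0.448 -0.168 -0.205] w 0.0174 j [-0.16  0.36  1.86 -0.    0.92 -1.83]
blade stand mm 9.9 -83.5 z 14.7 roll/pitch mm/m [-0.e+00 -1.e-01 -1.e+03] yaw 5.78
t 12.63 p [0.5021 0.03   0.0504] F [-0.   -4.03  2.36] M [-0.656 -0.184 -0.299] w 0.0177 j [-0.16  0.36  1.86 -0.    0.92 -1.83]
blade stand mm 9.8 -83.1 z 14.7 roll/pitch mm/m [ 1.e-01 -3.e-01 -1.e+03] yaw 5.78
```

View pics/t5.png

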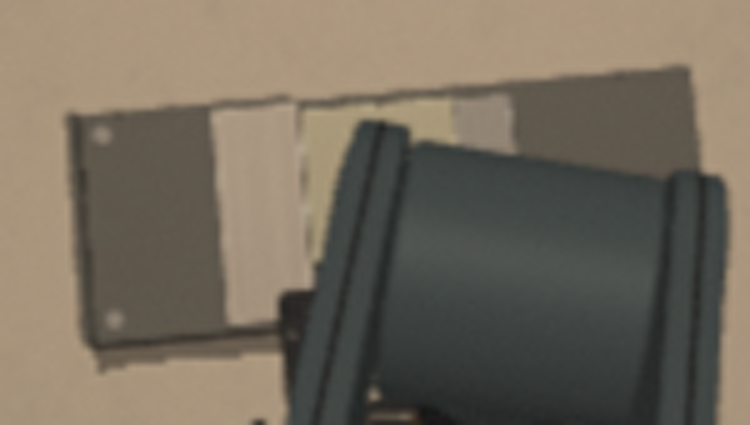

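```bash
for i in 1 2 3; do python3 -m inch '[[[0.01,0,0.0004,0,0,0,0],[0.01,0,0,0,0,0,0]]]' >/dev/null
python3 -c "
from h import *
st(); blade()"; done
```

```text
t 12.85 p [0.5021 0.0302 0.0504] F [-0.46 -4.92  4.  ] M [-0.973 -0.088 -0.368] w 0.0175 j [-0.16  0.36  1.86 -0.    0.92 -1.83]
blade stand mm 9.8 -82.9 z 14.7 roll/pitch mm/m [ 2.e-01 -4.e-01 -1.e+03] yaw 5.78
t 13.02 p [0.502  0.0305 0.0504] F [-1.11 -6.22  3.42] M [-1.069 -0.047 -0.403] w 0.0178 j [-0.16  0.36  1.86 -0.    0.92 -1.83]
blade stand mm 9.7 -82.6 z 14.7 roll/pitch mm/m [ 3.e-01 -7.e-01 -1.e+03] yaw 5.78
t 13.18 p [0.502  0.0307 0.0505] F [-0.77 -6.37  3.59] M [-1.228 -0.051 -0.471] w 0.0176 j [-0.16  0.36  1.86 -0.    0.92 -1.83]
blade stand mm 9.7 -82.4 z 14.7 roll/pitch mm/m [ 3.e-01 -9.e-01 -1.e+03] yaw 5.78
```

```bash
cat > plan.py <<'E'
from h import *
def rot(p,f): c,s=np.cos(f),np.sin(f); return np.array([p[0]*c+p[1]*s,-p[0]*s+p[1]*c])
def edge(th,s):
    t=np.radians(th)
    if th<=90:
        B=np.array([-6*np.sin(t),15+max(0,5*np.cos(t)-20*np.sin(t))])
    else:
        T=np.array([14/np.tan(t),15]); B=T-6*np.array([np.sin(t),np.cos(t)])
    return B+s*np.array([-np.cos(t),np.sin(t)])
def tcp(P,f): return P+rot((-25,33.2),np.radians(f))
def table(seq,ref):
    f0=seq[0][0]; p0=ref
    for f,th,s in seq[1:]:
        p=tcp(edge(th,s),f); d=p-p0
        a=np.radians(f0); ly=d[0]*np.cos(a)-d[1]*np.sin(a); lz=d[0]*np.sin(a)+d[1]*np.cos(a)
        print(f,th,'tcp',p.round(1),'row y,z(mm): %.1f %.1f turn %.1f'%(ly,-lz,f-f0)); f0=f;p0=p
if __name__=='__main__':
    ref=tcp(np.array([-60,17.5]),0); print(ref)
    seq=[(0,0,60),(0,0,61.5),(4,4,61.8),(8,8,62)]+[(f,f,62) for f in range(12,61,4)]+[(60,t,62) for t in range(64,117,4)]
    table(seq,ref)
E
python3 plan.py
```

```text
[-85.   50.7]
0 0 tcp [-86.5  53.2] row y,z(mm): -1.5 -2.5 turn 0.0
4 4 tcp [-84.7  57.8] row y,z(mm): 1.8 -4.6 turn 4.0
8 8 tcp [-82.4  62.2] row y,z(mm): 2.0 -4.5 turn 4.0
12 12 tcp [-79.4  66.3] row y,z(mm): 2.3 -4.5 turn 4.0
16 16 tcp [-76.1  70.9] row y,z(mm): 2.3 -5.2 turn 4.0
20 20 tcp [-72.5  76. ] row y,z(mm): 2.1 -5.9 turn 4.0
24 24 tcp [-68.4  80.7] row y,z(mm): 2.2 -5.9 turn 4.0
28 28 tcp [-64.   85.2] row y,z(mm): 2.2 -5.8 turn 4.0
32 32 tcp [-59.4  89.3] row y,z(mm): 2.2 -5.8 turn 4.0
36 36 tcp [-54.4  93. ] row y,z(mm): 2.2 -5.8 turn 4.0
40 40 tcp [-49.2  96.4] row y,z(mm): 2.3 -5.8 turn 4.0
44 44 tcp [-43.7  99.3] row y,z(mm): 2.3 -5.8 turn 4.0
48 48 tcp [-38.  101.9] row y,z(mm): 2.3 -5.8 turn 4.0
52 52 tcp [-32.1 104. ] row y,z(mm): 2.3 -5.8 turn 4.0
56 56 tcp [-26.1 105.7] row y,z(mm): 2.4 -5.8 turn 4.0
60 60 tcp [-19.9 106.9] row y,z(mm): 2.4 -5.8 turn 4.0
60 64 tcp [-16.3 109. ] row y,z(mm): 0.1 -4.2 turn 0.0
60 68 tcp [-12.5 110.7] row y,z(mm): 0.4 -4.2 turn 0.0
60 72 tcp [ -8.6 112.2] row y,z(mm): 0.7 -4.1 turn 0.0
60 76 tcp [ -4.6 113.4] row y,z(mm): 1.0 -4.1 turn 0.0
60 80 tcp [ -0.4 114.3] row y,z(mm): 1.3 -4.0 turn 0.0
60 84 tcp [  3.8 114.9] row y,z(mm): 1.6 -4.0 turn 0.0
60 88 tcp [  8.1 115.2] row y,z(mm): 1.9 -3.9 turn 0.0
60 92 tcp [ 11.9 115.4] row y,z(mm): 1.7 -3.4 turn 0.0
60 96 tcp [ 15.3 115.5] row y,z(mm): 1.6 -3.0 turn 0.0
60 100 tcp [ 18.6 115.4] row y,z(mm): 1.8 -2.8 turn 0.0
60 104 tcp [ 21.9 114.9] row y,z(mm): 2.1 -2.6 turn 0.0
60 108 tcp [ 25.2 114.1] row y,z(mm): 2.3 -2.4 turn 0.0
60 112 tcp [ 28.3 113. ] row y,z(mm): 2.5 -2.1 turn 0.0
60 116 tcp [ 31.2 111.6] row y,z(mm): 2.7 -1.9 turn 0.0
```

```bash
cat >> h.py <<'E'
REF=np.array([.5020,.0307]); YD=np.array([-np.sin(np.radians(5.78)),np.cos(np.radians(5.78))])
def loc():
    o=get_obs(); Rc=R.from_rotvec(o['tool_rot']).as_matrix(); q=o['eef_pos'][:2]-REF
    zs=-Rc[:,2]; roll=np.degrees(np.arctan2(zs[:2]@YD,zs[2]))
    print('t',round(o['t'],2),'local y,z',(q@YD*1e3-85).round(1),(o['eef_pos'][2]*1e3).round(1),'x',(q@np.array([YD[1],-YD[0]])*1e3).round(1),'roll',roll.round(1),'F',o['wrist_force'].round(1),'M',o['wrist_torque'].round(2),'w',round(o['width'],4),'j4-6',o['joint_positions'][3:].round(2))
E
python3 -m inch '[[[0.01,0,0,0,0,0,0],[0.01,0,0,0,0,0,0],[0.01,0,0,0,0,0,0]]]' >/dev/null
python3 -c "
from h import *
loc()"
python3 -m inch '[[[0.01,0,-0.001,0,0,0,0],[0.01,0,-0.001,-0.001,0,0,0],[0.01,0,0,-0.0015,0,0,0],[0.01,0,0,0,0,0,0]]]' >/dev/null
python3 -c "
from h import *
loc()"
```

```text
t 13.43 local y,z -85.0 50.4 x -0.0 roll 0.0 F [-0.6 -5.7  3.7] M [-1.2  -0.05 -0.47] w 0.0173 j4-6 [-0.    0.92 -1.83]
t 13.77 local y,z -86.0 52.5 x -0.6 roll -0.0 F [-0.5 -0.9 -1.8] M [-0.43  0.05 -0.21] w 0.0177 j4-6 [ 0.    0.93 -1.84]
```

```bash
python3 -m inch '[[[0.01,0,0.0014,-0.005,4,0,0],[0.01,0,0.002,-0.0045,4,0,0],[0.01,0,0,0,0,0,0]]]' >/dev/null
python3 -c "
from h import *
loc()"
python3 -m inch '[[[0.01,0,0.0023,-0.0045,4,0,0],[0.01,0,0.0023,-0.0052,4,0,0],[0.01,0,0,0,0,0,0],[0.01,0,0,0,0,0,0]]]' >/dev/null
python3 -c "
from h import *
loc()
cv2.imwrite('pics/s6.png',cv2.resize(read_camera('side')[150:290,200:380,::-1],None,fx=4.3,fy=4.3))"
```

```text
t 14.02 local y,z -80.7 62.3 x -0.6 roll 8.1 F [-0.2 -2.9 -0.7] M [-0.81  0.07 -0.46] w 0.0179 j4-6 [-0.17  0.93 -1.62]
t 14.35 local y,z -75.5 70.4 x -0.3 roll 15.9 F [ 0.6 -1.4 -1.7] M [-0.18 -0.03 -0.26] w 0.0175 j4-6 [-0.34  0.96 -1.42]
```

View pics/s6.png

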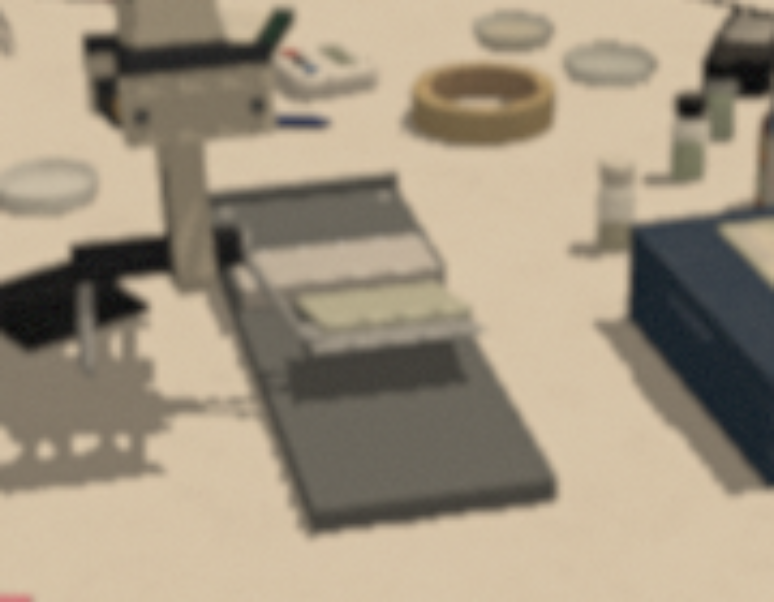

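```bash
python3 -m inch '[[[0.01,0,0.002,-0.006,4,0,0],[0.01,0,0.0022,-0.0059,4,0,0],[0.01,0,0.0022,-0.0058,4,0,0],[0.01,0,0,0,0,0,0]]]' >/dev/null
python3 -c "
from h import *
loc()"
python3 -m inch '[[[0.01,0,0.0022,-0.0058,4,0,0],[0.01,0,0.0022,-0.0058,4,0,0],[0.01,0,0.0022,-0.0058,4,0,0],[0.01,0,0,0,0,0,0],[0.01,0,0,0,0,0,0]]]' >/dev/null
python3 -c "
from h import *
loc()
cv2.imwrite('pics/s7.png',cv2.resize(read_camera('side')[150:290,200:380,::-1],None,fx=4.3,fy=4.3))"
```

```text
t 14.73 local y,z -63.2 84.5 x -0.5 roll 28.0 F [ 0.6 -2.1 -1.7] M [-0.08 -0.12 -0.2 ] w 0.0176 j4-6 [-0.56  1.07 -1.14]
t 15.15 local y,z -49.7 95.5 x -0.4 roll 39.8 F [-0.1  0.4 -1.4] M [ 0.49  0.13 -0.02] w 0.0177 j4-6 [-0.72  1.21 -0.94]
```

View pics/s7.png

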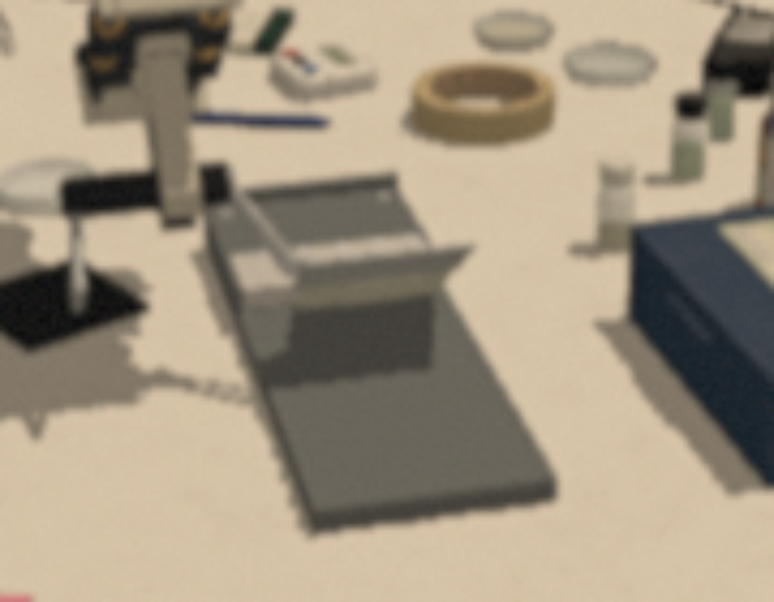

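```bash
python3 -m inch '[[[0.01,0,0.0023,-0.006,4,0,0],[0.01,0,0.0023,-0.006,4,0,0],[0.01,0,0.0023,-0.006,4,0,0],[0.01,0,0,0,0,0,0]]]' >/dev/null
python3 -c "
from h import *
loc()"
python3 -m inch '[[[0.01,0,0.0023,-0.0058,4,0,0],[0.01,0,0.0023,-0.0058,4,0,0],[0.01,0,0,0,0,0,0],[0.01,0,0,0,0,0,0]]]' >/dev/null
python3 -c "
from h import *
loc()
cv2.imwrite('pics/s8.png',cv2.resize(read_camera('side')[150:290,200:380,::-1],None,fx=4.3,fy=4.3))"
```

```text
t 15.53 local y,z -31.9 103.1 x -0.5 roll 52.0 F [ 0.2 -0.9 -2.1] M [ 0.43  0.03 -0.03] w 0.0171 j4-6 [-0.84  1.38 -0.79]
t 15.87 local y,z -20.8 106.9 x -0.1 roll 59.8 F [ 0.3 -1.3 -1.5] M [0.73 0.1  0.01] w 0.0177 j4-6 [-0.9   1.49 -0.71]
```

View pics/s8.png

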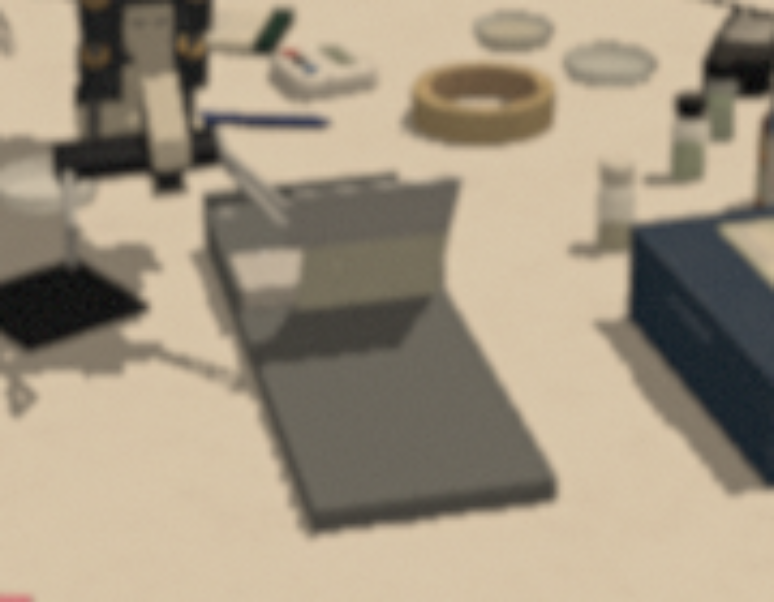

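```bash
python3 -m inch '[[[0.01,0,0.0001,-0.005,0,0,0],[0.01,0,0.0004,-0.0042,0,0,0],[0.01,0,0.0007,-0.0041,0,0,0],[0.01,0,0,0,0,0,0]]]' >/dev/null
python3 -c "
from h import *
loc()"
python3 -m inch '[[[0.01,0,0.001,-0.0041,0,0,0],[0.01,0,0.0013,-0.004,0,0,0],[0.01,0,0.0016,-0.004,0,0,0],[0.01,0,0,0,0,0,0]]]' >/dev/null
python3 -c "
from h import *
loc()
cv2.imwrite('pics/s9.png',cv2.resize(read_camera('side')[150:290,200:380,::-1],None,fx=4.3,fy=4.3))"
```

```text
t 16.25 local y,z -7.4 114.4 x 0.7 roll 59.9 F [-0.1 -0.6 -1.1] M [ 0.66  0.05 -0.  ] w 0.0179 j4-6 [-0.89  1.52 -0.72]
t 16.58 local y,z 5.4 116.2 x 0.3 roll 60.0 F [-0.2  0.5 -1.3] M [ 0.66  0.08 -0.01] w 0.0175 j4-6 [-0.88  1.54 -0.72]
```

View pics/s9.png

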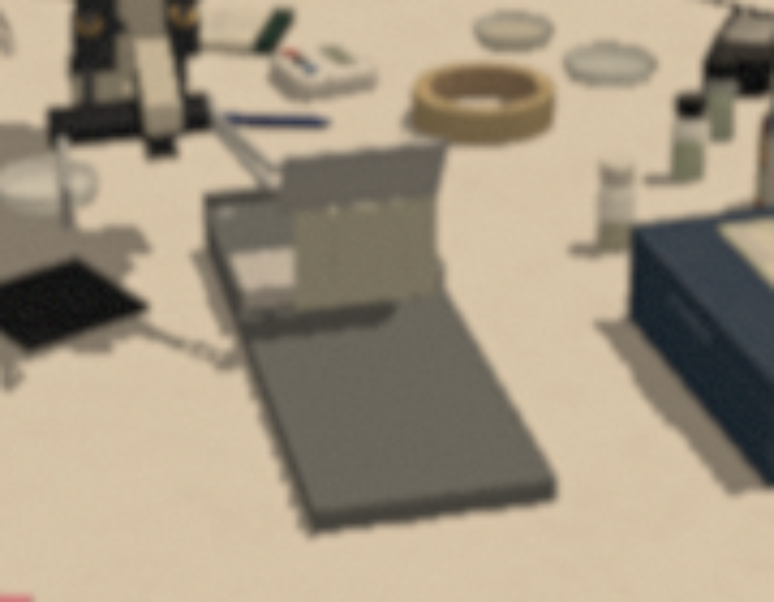

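```bash
python3 -m inch '[[[0.01,0,0.0019,-0.0032,0,0,0],[0.01,0,0.0017,-0.003,0,0,0],[0.01,0,0,0,0,0,0]]]' >/dev/null
python3 -c "
from h import *
loc()"
python3 -m inch '[[[0.01,0,0.0016,-0.003,0,0,0],[0.01,0,0.0018,-0.0028,0,0,0],[0.01,0,0,0,0,0,0]]]' >/dev/null
python3 -c "
from h import *
loc()
cv2.imwrite('pics/s10.png',cv2.resize(read_camera('side')[150:290,200:380,::-1],None,fx=4.3,fy=4.3))"
```

```text
t 16.88 local y,z 12.2 116.0 x 0.2 roll 60.0 F [ 0.3  0.9 -2. ] M [ 0.66  0.12 -0.04] w 0.0177 j4-6 [-0.87  1.55 -0.72]
t 17.13 local y,z 18.9 116.0 x 0.2 roll 60.0 F [ 0.7 -0.5 -1.2] M [ 0.75  0.12 -0.04] w 0.0179 j4-6 [-0.86  1.56 -0.72]
```

View pics/s10.png

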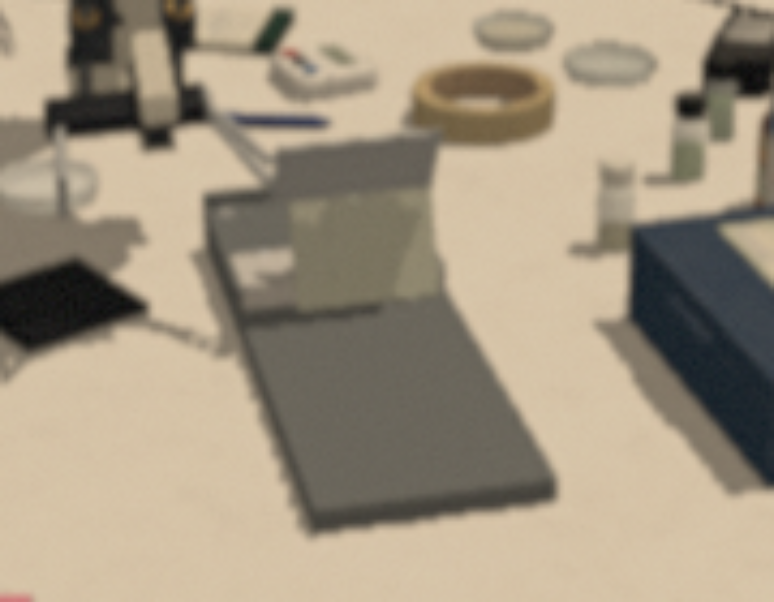

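```bash
python3 -m inch '[[[0.01,0,0.002,-0.0026,0,0,0],[0.01,0,0.0023,-0.0024,0,0,0],[0.01,0,0,0,0,0,0]]]' >/dev/null
python3 -c "
from h import *
loc()
cv2.imwrite('pics/s11.png',cv2.resize(read_camera('side')[150:290,200:380,::-1],None,fx=4.3,fy=4.3))"
```

```text
t 17.43 local y,z 25.3 114.7 x 0.2 roll 60.0 F [-0.2 -0.3 -1.2] M [ 0.72  0.12 -0.01] w 0.0175 j4-6 [-0.86  1.56 -0.72]
```

View pics/s11.png

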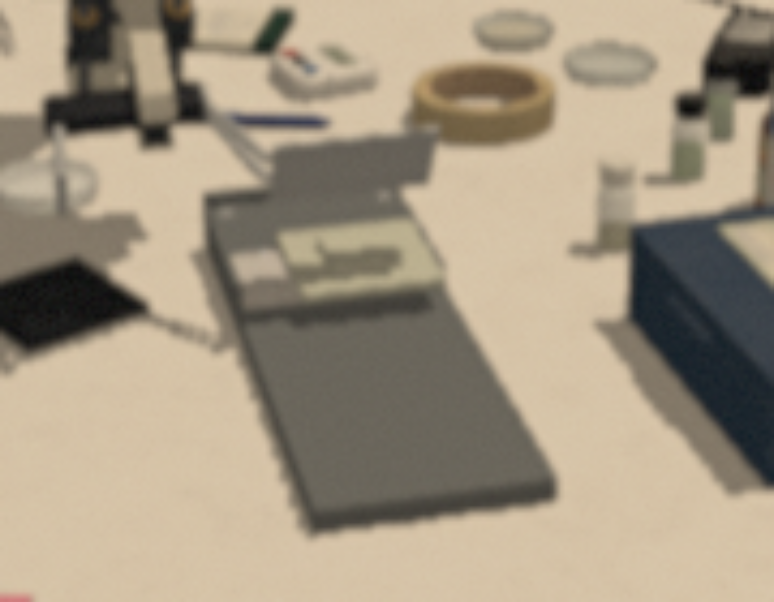

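```bash
python3 -m inch '[[[0.01,0,-0.009,-0.005,0,0,0],[0.01,0,-0.021,-0.012,0,0,0],[0.01,0,-0.021,-0.012,0,0,0],[0.01,0,-0.021,-0.012,0,0,0],[0.01,0,-0.009,-0.005,0,0,0],[0.01,0,0,0,-4,0,0],[0.01,0,0,0,-6,0,0],[0.01,0,0,0,-6,0,0],[0.01,0,0,0,-6,0,0],[0.01,0,0,0,-6,0,0],[0.01,0,0,0,-6,0,0],[0.01,0,0,0,-6,0,0]]]' 
python3 -m inch '[[[0.01,0,0,0,-6,0,0],[0.01,0,0,0,-6,0,0],[0.01,0,0,0,-5,0,0],[0.01,0,0,0,-3,0,0],[0.01,0,0,0,0,0,0],[0.01,0,0,0,0,0,0]]]' 
python3 -c "
from h import *
loc();st();want((.4965,-.2364,.10),10.1)"
```

```text
t: 18.48
eef_pos: [0.491, 0.1396, 0.209]
tool_rot: [-0.156, 3.072, -0.534]
wrist_force: [0.0, -0.4, -2.3]
width: 0.0177
t: 18.98
eef_pos: [0.4907, 0.138, 0.208]
tool_rot: [0.154, -3.137, 0.003]
wrist_force: [-0.0, 0.5, -1.9]
width: 0.0177
t 18.98 local y,z 22.9 208.0 x -0.4 roll 0.1 F [-0.   0.5 -1.9] M [ 0.03 -0.01 -0.04] w 0.0177 j4-6 [-0.    1.3  -1.61]
t 18.98 p [0.4907 0.138  0.208 ] F [-0.    0.5  -1.88] M [ 0.03  -0.014 -0.042] w 0.0177 j [ 0.06  0.19  1.64 -0.    1.3  -1.61]
turn [-0.1  -0.06 -4.46]
shift before turn [  30.9 -372.9  108.6] after turn [  60.  -369.6  108. ]
```

```bash
python3 -m inch '[[[0.01,0,0,0,0,0,-4.4],[0.01,0.002,-0.015,0,0,0,0],[0.01,0.006,-0.036,0,0,0,0],[0.01,0.006,-0.037,0,0,0,0],[0.01,0.006,-0.037,0,0,0,0],[0.01,0.006,-0.037,0,0,0,0],[0.01,0.006,-0.037,0.01,0,0,0],[0.01,0.006,-0.037,0.02,0,0,0],[0.01,0.006,-0.037,0.02,0,0,0],[0.01,0.006,-0.037,0.02,0,0,0],[0.01,0.006,-0.033,0.02,0,0,0],[0.01,0.004,-0.018,0.01,0,0,0]]]' 
python3 -m inch '[[[0.01,0.001,-0.007,0,0,0,0],[0.01,0,0,0,0,0,0],[0.01,0,0,0,0,0,0],[0.01,0,0,0,0,0,0]]]' 
python3 -c "
from h import *
st();want((.4965,-.2364,.04),10.1)
cv2.imwrite('pics/s12.png',cv2.resize(read_camera('side')[150:340,160:410,::-1],None,fx=3.1,fy=3.1))"
```

```text
t: 19.98
eef_pos: [0.495, -0.2265, 0.1064]
tool_rot: [0.279, -3.125, 0.0]
wrist_force: [0.8, 0.5, -1.3]
width: 0.0176
t: 20.32
eef_pos: [0.4968, -0.2299, 0.1101]
tool_rot: [-0.282, 3.128, -0.001]
wrist_force: [-0.6, -0.0, -1.0]
width: 0.018
t 20.32 p [ 0.4968 -0.2299  0.1101] F [-0.58 -0.04 -1.02] M [ 0.042  0.023 -0.023] w 0.018 j [-0.64  0.35  1.69  0.    1.1  -2.39]
turn [-0.03  0.03  0.2 ]
shift before turn [ 1.5 -6.3 70.1] after turn [ 1.4 -6.3 70.1]
```

View pics/s12.png

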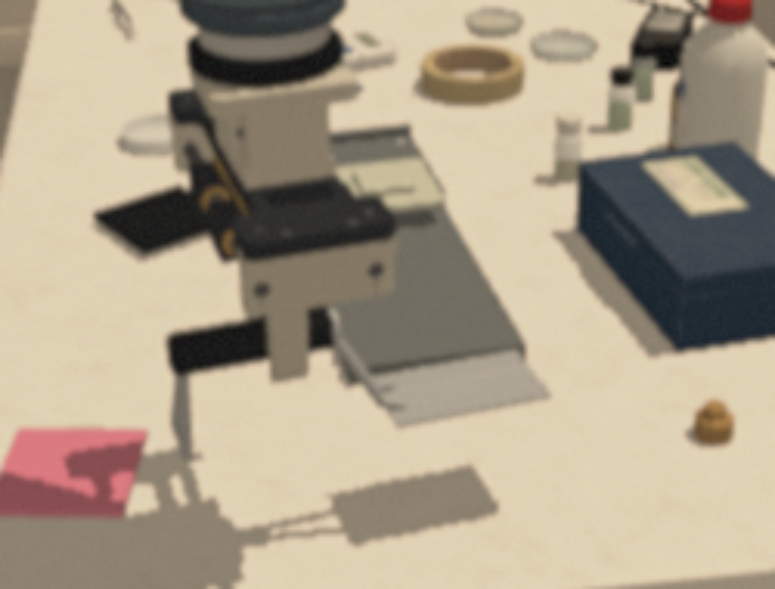

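```bash
python3 -m inch '[[[0.01,0.001,-0.003,0.01,0,0,0],[0.01,0,-0.003,0.02,0,0,0],[0.01,0,0,0.02,0,0,0],[0.01,0,0,0.012,0,0,0],[0.01,0,0,0.008,0,0,0],[0.01,0,0,0,0,0,0],[0.01,0,0,0,0,0,0]]]' 
python3 -m inch '[[[0.01,0,0,0.0015,0,0,0],[0.01,0,0,0.001,0,0,0],[0.01,0,0,0.001,0,0,0],[0.01,0,0,0,0,0,0],[0.01,0,0,0,0,0,0]]]'
python3 -c "
from h import *
st();blade()"
```

```text
t: 20.95
eef_pos: [0.4963, -0.2372, 0.0392]
tool_rot: [0.28, -3.129, -0.0]
wrist_force: [0.1, -0.0, -1.4]
width: 0.0176
t: 21.37
eef_pos: [0.4963, -0.2378, 0.036]
tool_rot: [-0.279, 3.129, -0.001]
wrist_force: [-0.6, -0.2, -1.1]
width: 0.0175
t 21.37 p [ 0.4963 -0.2378  0.036 ] F [-0.61 -0.17 -1.06] M [ 0.011  0.008 -0.005] w 0.0175 j [-0.65  0.45  1.76 -0.    0.94 -2.4 ]
blade stand mm -21.1 -341.5 z 0.3 roll/pitch mm/m [-3.e-01 -4.e-01 -1.e+03] yaw 10.18
```

```bash
python3 -m inch '[[[0.01,0,0,0.0004,0,0,0],[0.01,0,0,0,0,0,0],[0.01,0,0,0,0,0,0]]]'
python3 -m inch '[[[0.022,0,0,0,0,0,0],[0.03,0,0,0,0,0,0],[0.04,0,0,0,0,0,0],[0.05,0,0,0,0,0,0],[0.05,0,0,0,0,0,0],[0.05,0,0,0,0,0,0]]]' 10
python3 -m inch '[[[0.05,0,0,-0.01,0,0,0],[0.05,0,0,-0.02,0,0,0],[0.05,0,0,-0.03,0,0,0],[0.05,0,0,-0.035,0,0,0],[0.05,0,0,-0.035,0,0,0],[0.05,0,0.03,-0.02,0,0,0],[0.05,-0,0.03,-0.01,0,0,0],[0.05,0.02,0,0,0,0,0],[0.05,0.035,0,0,0,0,0],[0.05,0.035,0,0,0,0,0],[0.05,0.02,0,0,0,0,0],[0.05,0,0,0,0,0,0]]]'
python3 -c "
from h import *
st()
s=read_camera('side')[:,:,::-1];t=read_camera('top')[:,:,::-1]
crop(s,190,180,390,330,4,'s13.png'); crop(t,200,120,430,270,3,'t13.png')"
```

```text
t: 21.62
eef_pos: [0.4964, -0.2378, 0.0357]
tool_rot: [-0.279, 3.129, -0.001]
wrist_force: [-0.6, 0.1, 3.3]
width: 0.0174
t: 22.12
eef_pos: [0.4962, -0.2376, 0.0352]
tool_rot: [0.279, -3.129, -0.0]
wrist_force: [0.5, -0.9, -0.5]
width: 0.0486
t: 23.12
eef_pos: [0.3743, -0.1977, 0.196]
tool_rot: [0.277, -3.128, 0.0]
wrist_force: [-0.4, 0.7, 0.6]
width: 0.0503
t 23.12 p [ 0.3743 -0.1977  0.196 ] F [-0.41  0.66  0.6 ] M [0.083 0.002 0.025] w 0.0503 j [-0.75  0.05  1.85 -0.    1.25 -2.5 ]
```

View pics/s13.png

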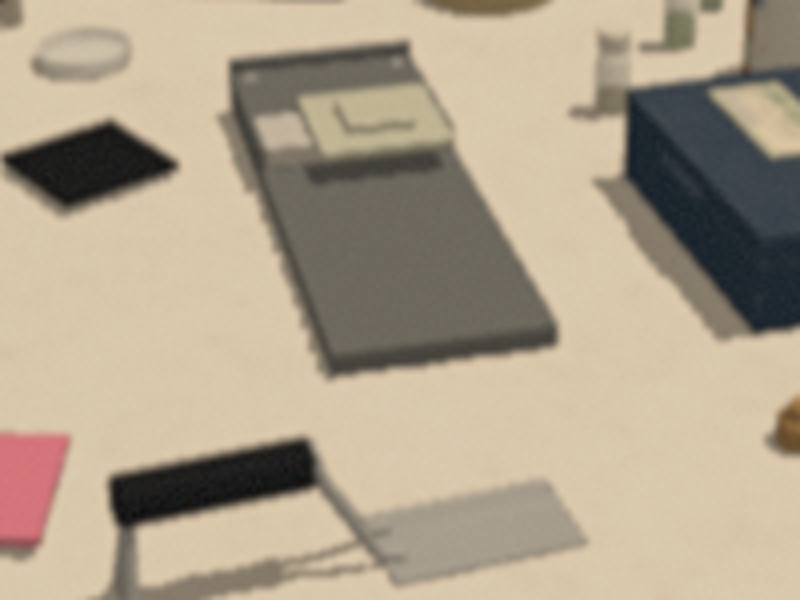

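View pics/t13.png

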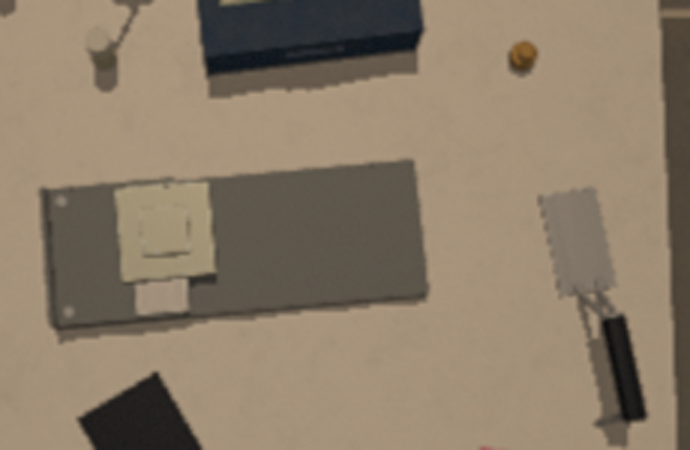

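```bash
python3 -c "
from h import *
p=sum(ray('top',u/3+200,v/3+120,.035) for u,v in [(116,189),(208,182),(216,272),(122,282)])/4
q=p[:2]-O; print('tile stand mm',q@sx*1e3,q@sy*1e3); st(); print(job_done())"
```

```text
tile stand mm 14.24299319901577 11.6221512861524
t 23.22 p [ 0.3775 -0.1984  0.1963] F [-0.35 -0.14  0.02] M [ 0.004 -0.01   0.046] w 0.05 j [-0.75  0.05  1.84  0.    1.25 -2.49]
the job is handed in; nothing more can be done
None
```

The tile now lies upside down on the upper deck, the spatula is back on the bench, and I handed the job in at about 23 s of the 72 s allowed. `job_done` gives no verdict, so the checks below are my own.

**What I did**
- I gripped the spatula by its handle at 55 N and laid the blade on the lower deck. The deck was felt at blade height 15.0 mm.
- I then slid the blade under the tile, pressing by roughly 3–5 N, until the sideways force rose from about 2 N to about 6 N. That put roughly 4 N of push on the tile against the stop bar.
- I rolled the spatula 60° with the wrist, then moved it on until the tile tipped over the bar onto the upper deck.
- I stood the spatula back where it started, let go, and pulled the arm away.

**Last checks**
- **Tile:** both cameras show it flat, foot up, on the upper deck and stop bar. Its measured centre is x ≈ +14 mm, y ≈ +12 mm in the stand frame, which is inside the limits.
- **Spatula:** the cameras show it standing on its blade and prop beside the stand.
- **Bystanders:** the vial and dish look unmoved in the pictures, and the arm never came near the brass weight. I did not measure any of them.
- **Forces:** the wrist sensor is noisy by about 1 N, so the force values are approximate. The highest reading was about 8 N, when the blade first touched the deck.

No check failed. One disagreement came before the grasp: the wrist camera put the handle about 2.5 mm from where the other two cameras did, and I corrected for it.

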